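Fit the spindle guard on the lap head

TASK

The lap disc is off the lap head. Pick up the blue guard plate by its black bridge handle and lower it gently, without dropping it, over the head's spindle and its brass anti-rotation pin at once, so that the plate lies flat and fully home on the dark grey housing; then let go. Leave the yellow glass egg and the aluminium canister standing where they are.

Things in the scene. Friction and masses are not known exactly. Their poses are not given: they have to be found in the camera images.
- guard_grip (a point): Loose 0.35 kg guard lying flat: blue plate 130 (x) by 160 (y) by 8 mm under a black bridge handle, whose bar runs along x: 124 long, 16 wide (y), 18 high, free space under it 58 high, 104 long. This point: middle of the bar, on the axis of the plate's 40 mm round through-bore, 75 mm above the plate's underside. A 30 mm square through-window for the pin is centred 52 mm from that axis towards +y. z up.
- seat (a point): Fixed lap head: dark grey round housing 200 mm across, 50 high. This point: centre of its flat top, where the plate lies. On the axis a bright steel spindle, 20 across, tapered nose, stands 38 above it; a brass pin, 10 across, tapered nose, stands 26 above it, 52 from the axis towards +y. z up. With the guard home its grip point is 75 mm above this point, its +y along this +y.
- egg_center (a point): Yellow glass egg with a flat ground foot, about 54 mm across and 68 mm tall, standing loose on the bench; this point is its middle, 34 mm above the bench. Bystander.
- canister_center (a point): Closed screw-top aluminium canister, 71 mm across and 96 mm tall, standing loose on the bench; this point is its middle, 48 mm above the bench. Bystander.
Not all that is in view belongs to the job. What is meant by the part that bears guard_grip is not purple, and is the smaller of those in its own colour. There is more than one size of the part that bears seat; the job needs the smaller.

How it is judged (in metres and radians):
On the way:
1. the guard is lifted so that its plate is at the height of the spindle tip (height (world z) of guard_grip above 0.16 m), for 0.1 s.
At the end, for the whole second after the job is handed in: The guard lies at rest and flat (within 0.06 rad) on the housing, its grip point within 15 mm of the spindle's axis and 69 to 79 mm above the seat, turned within 0.4 rad of the pin's direction, so that spindle and pin both stand in their openings (horizontal distance between guard_grip and seat below 0.015 m and z of guard_grip in the frame of seat between 0.069 and 0.079 m and angle between guard_grip's own z axis and vertical below 0.06 rad and angle between the y axis of guard_grip and the y axis of seat, either way round below 0.4 rad and linear speed of guard below 0.02 m/s); the robot touches nothing.
It fails at once if the egg is shifted or tipped by more than 20 mm (distance of egg_center from where it was at the start of the episode above 0.02 m).
It fails at once if the canister is shifted or tipped by more than 20 mm (distance of canister_center from where it was at the start of the episode above 0.02 m).
It fails at once if the guard falls onto the head: faster than 0.5 m/s within 40 mm of the seated height over it (horizontal distance between guard_grip and seat below 0.03 m and z of guard_grip in the frame of seat below 0.115 m and linear speed of guard above 0.5 m/s).
It also fails if it takes over 43 s, if anything falls off the work surface, if the arm or the gripper's body presses on something with over 40 N, if the wrist force passes 120 N, or if a joint passes its speed limit or range.

ROBOT

A 7-joint arm with a two-finger parallel gripper is mounted at the origin on the work surface. World frame = base frame: x ahead of the robot, y to its left, z up, the work surface at z = 0. Lengths are in mm, angles in rad, forces in N, time in s.
With the tool pointing down it reaches from about 425 to 925 mm from the base axis. Payload 6.8 kg.
Tool frame: the origin (TCP) lies where the fingers leave the gripper's body, on its centre line; the fingertips stand 73 mm ahead of it and the grasp point (between the pads) lies 54 mm ahead of it; x points along the fingers, y is the direction in which the jaws open and shut, and the axes are right-handed (so a half turn about x gives the same grasp; the last joint's range is limited). The gripper opens to 85 mm and grips with 20 to 120 N. Pads are 22 mm wide; open, the fingers measure 114 mm over their backs; the gripper's body (76 mm by 85 mm) begins 54 mm behind the grasp point. The pads swing forward as they close: fully open they stand 13 mm farther back than shut.
Start: joints at [-1.393, 0.477, 0.022, 1.555, -0.011, 1.109, -0.083], TCP at [190.296, 647.636, 303.908] pointing down, gripper open.
Joint ranges: [-2.96, 2.96], [-0.34, 2.1], [-1.41, 1.46], [0.24, 2.44], [-1.37, 4.51], [0.17, 1.92], [-2.96, 2.96]. Speed limits (rad/s): [2.39, 2.39, 3.14, 3.14, 3.14, 3.14, 3.14].

INTERFACE

Orientations are given as a rotation vector (axis times angle).
In Python, from cell import ctrl gives the robot as it stands. Calls block until the motion is done:
- ctrl.reach(position, orientation): joint-space move of the TCP to a pose.
- ctrl.move_linear(position, ori=None, max_speed=150, force_limit=None): straight line of the TCP; ori=None keeps the orientation; max_speed is the mean speed in mm/s. With force_limit (N) it stops when the force on the tool has changed by that much, and returns True; else False.
- ctrl.set_joints(angles): joint-space move.
- ctrl.gripper_to(opening, f_grip=None): opening from 0.0 (shut) to 1.0 (fully open); f_grip is the grip in N (None keeps the last); returns when the fingers have stopped.
- ctrl.hold(seconds).
- ctrl.inverse_kinematics(position, orientation): joint angles nearest the present ones, or None.
- ctrl.snapshot(name): name is "side" or "top"; returns a dict with "image" (400x640x3 uint8, blue, green, red), "vfov" (degrees; the focal length in pixels is half the picture's height over the tangent of half this angle, whatever the lens; pixels are square), "cx", "cy" (the principal point, pixels), "R" (3x3) and "t" (3): a world point X has camera coordinates R X + t. Camera axes: x right, y down, z forward; pixel columns grow to the right and rows downward; lengths in mm; the calibration is good to about 2 mm. A picture is of the moment at which its call begins. There is no depth.
A pose or a line that the arm cannot do raises ctrl.MotionError and nothing moves.
- ctrl.hand_in(): hands the job in, once; it reports no verdict.
Trained networks look in the newest picture that a camera, given by its name, has taken for a name from the list of things; names that differ only in an ending like _2 or _b are one class to them, and where a whole thing is asked for, a point or a joint stands for the part that bears it (a point fixed in the world has none). Each returns a list of dicts, best first, with "confidence" (0 to 1); they miss things now and then, are a little off and sometimes report something else, mostly with a low value. They report only what shows in the picture. A call takes as long as a camera call. They do not tell look-alikes from the thing itself.
- ctrl.recognise(camera, label): "location" ([x, y, z] in mm, in the coordinates of the camera as it stood for that picture, good to about 4 mm: the middle of the surface that is visible of it).
- ctrl.trace(camera, label): "region" (400x640 bool, what is visible of it).
- ctrl.landmark_of(camera, label): "location" ([x, y, z] in mm, in the coordinates of the camera as it stood for that picture, good to about 4 mm: a listed point, or the origin of a listed thing).
Readings, each from a call of its own:
- ctrl.read_time_s(): time.
- ctrl.read_q(): joint angles.
- ctrl.read_qvel(): joint speeds.
- ctrl.read_effort(): joint torques, N m.
- ctrl.read_tcp_pos(): TCP position.
- ctrl.read_eef_rot(): TCP orientation.
- ctrl.read_contact_force(): force on the tool from outside, world axes, zero at the start.
- ctrl.read_wrist_torque(): the same for the moment, N m.
- ctrl.read_gripper_width(): opening from 0.0 (shut) to 1.0 (fully open).
Only numpy, scipy, OpenCV 4.12 (cv2) and the standard library are available. Lean on these libraries where they do the work, as an engineer would, in place of code of your own. Each camera call takes 0.05 s, during which the arm holds its last target.

## Working session

There is one attempt and no reset: what is moved stays moved. The work goes in short steps, each a Python script; the robot and the scene stay as the last script left them, time stands still between calls to the robot, and variables do not carry over. Pictures are saved under pics/ and viewed, and the job is handed in when it is done.

```bash
ls; mkdir -p pics; cat > h.py <<'E'
import numpy as np, cv2
from cell import ctrl
def W(s,p): return s["R"].T@(np.array(p)-s["t"])
def K(s):
    f=200/np.tan(np.radians(s["vfov"])/2); return f
def proj(s,X):
    c=np.array(s["R"])@np.array(X)+s["t"]; f=K(s); return f*c[0]/c[2]+s["cx"], f*c[1]/c[2]+s["cy"]
def onz(s,u,v,z):
    R=np.array(s["R"]); d=R.T@np.array([(u-s["cx"])/K(s),(v-s["cy"])/K(s),1]); o=-R.T@np.array(s["t"])
    return o+d*(z-o[2])/d[2]
E
python3 - <<'E'
from h import *
for n in("side","top"):
    s=ctrl.snapshot(n); cv2.imwrite(f"pics/{n}0.png",s["image"])
    print(n,s["vfov"],s["cx"],s["cy"],-np.array(s["R"]).T@s["t"])
    for l in("guard_grip","seat","egg_center","canister_center"):
        for r in ctrl.landmark_of(n,l):
            w=W(s,r["location"]); print(l,round(r["confidence"],2),w.round(),np.round(proj(s,w)))
print(ctrl.read_time_s(),ctrl.read_eef_rot())
E
```

```text
pics
side 46.56943879098297 327.8513376895872 196.58083545881723 [-154.40275795 -840.21061809  755.78541255]
guard_grip 0.95 [594. 188.  76.] [314. 158.]
guard_grip 0.85 [799. 213.  73.] [358. 138.]
guard_grip 0.7 [350. 259. 102.] [232. 166.]
seat 0.83 [ 193. -290.   66.] [297. 312.]
seat 0.65 [ 498. -177.   48.] [371. 233.]
egg_center 0.8 [496. -27.  32.] [333. 212.]
canister_center 0.83 [722. -19.  50.] [390. 178.]
top 52.5821498742648 321.12978543563486 197.25424761393742 [ 371.41475943  -19.80295888 1161.16898901]
guard_grip 0.71 [351. 258.  99.] [220. 250.]
guard_grip 0.67 [598. 187.  76.] [251. 159.]
guard_grip 0.57 [807. 210.  74.] [244.  85.]
seat 0.87 [ 190. -286.   66.] [428. 311.]
seat 0.62 [ 502. -185.   53.] [387. 194.]
egg_center 0.66 [497. -29.  40.] [330. 196.]
canister_center 0.63 [722. -20.  45.] [326. 117.]
0.5 [ 0.22430134  1.55911835 -0.22443417]
```

View pics/side0.png

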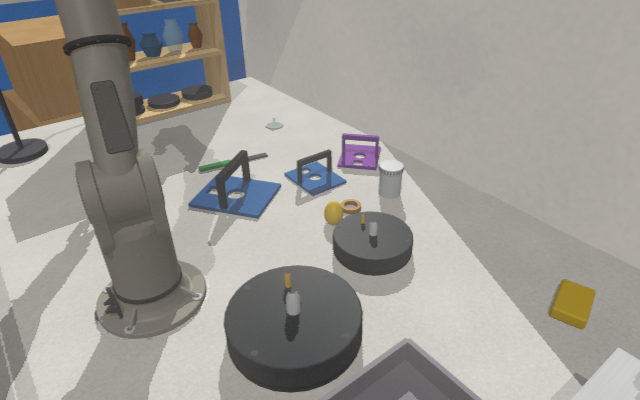

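View pics/top0.png

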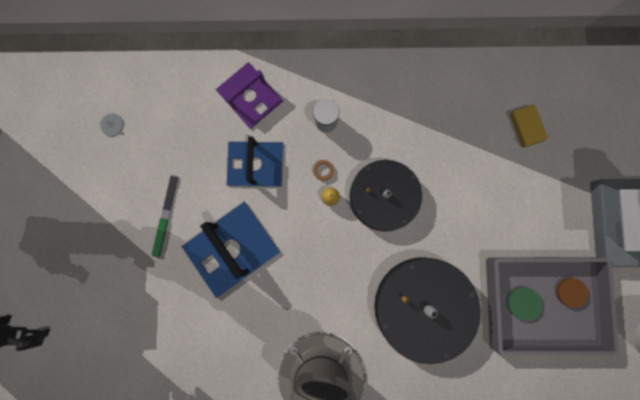

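```bash
python3 - <<'E'
from h import *
s=ctrl.snapshot("top"); im=s["image"]
a=cv2.resize(im[130:200,215:295],None,fx=5,fy=5,interpolation=cv2.INTER_CUBIC)
b=cv2.resize(im[155:235,345:425],None,fx=5,fy=5,interpolation=cv2.INTER_CUBIC)
c=np.zeros((400,800,3),np.uint8); c[:350,:400]=a; c[:,400:]=b; cv2.imwrite("pics/topcrop.png",c)
t=ctrl.snapshot("side"); im=t["image"]
a=cv2.resize(im[140:205,275:355],None,fx=5,fy=5,interpolation=cv2.INTER_CUBIC)
b=cv2.resize(im[205:285,330:410],None,fx=5,fy=5,interpolation=cv2.INTER_CUBIC)
c=np.zeros((400,800,3),np.uint8); c[:325,:400]=a; c[:,400:]=b; cv2.imwrite("pics/sidecrop.png",c)
E
```

```text
(no output)
```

View pics/topcrop.png

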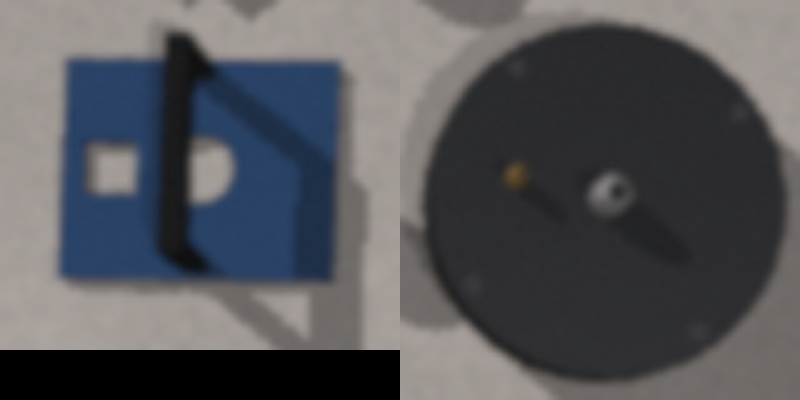

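View pics/sidecrop.png

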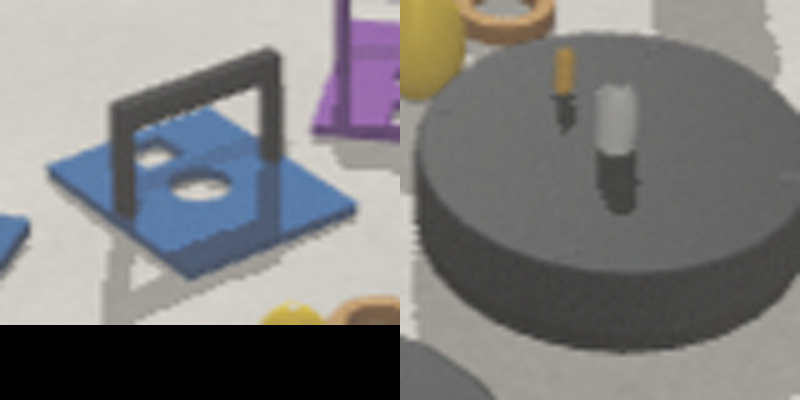

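```bash
python3 - <<'E'
from h import *
s=ctrl.snapshot("top")
def T(x,y,ox,oy): return (x+.5)/5-.5+ox,(y+.5)/5-.5+oy
P=[onz(s,*T(x,y,215,130),8) for x,y in((67,59),(341,61),(332,279),(60,277))]
P=np.array(P); print(P.round(1)); print("sides",[np.linalg.norm(P[i]-P[i-1]).round(1) for i in range(4)],"ctr",P.mean(0).round(1))
yv=P[0]+P[3]-P[1]-P[2]; xv=P[0]+P[1]-P[2]-P[3]
print("yaw", np.arctan2(-yv[0],yv[1]),np.arctan2(xv[1],xv[0]))
w=onz(s,*T(112,169,215,130),8); print("window",w)
print("bore rt edge",onz(s,*T(236,170,215,130),8))
def W5(x,y,z): return onz(s,*T(x-400,y,345,155),z)
L,R_,U,D=[W5(*p,50) for p in((427,200),(785,200),(606,23),(606,380))]
print("house",L,R_,U,D)
print("spindle tip",W5(617,190,88),"pin tip",W5(516,175,76))
for l in("guard_grip","seat"):
  for r in ctrl.trace("top",l):
    m=r["region"].astype(np.uint8); v,u=np.nonzero(m); print(l,r["confidence"],u.mean(),v.mean(),m.sum(),u.min(),u.max(),v.min(),v.max())
t=ctrl.snapshot("side")
def S(x,y): return (x-400+.5)/5-.5+330,(y+.5)/5-.5+205
def S2(x,y): return (x+.5)/5-.5+275,(y+.5)/5-.5+140
print("side spindle",onz(t,*S(616,88),88),"pin",onz(t,*S(565,52),76))
print("bar ends top",onz(t,*S2(120,103),84),onz(t,*S2(272,52),84), "bore",onz(t,*S2(200,185),8),"win",onz(t,*S2(155,153),8))
c=np.array([[onz(t,*S2(x,y),8)] for x,y in((48,172),(209,105),(357,207),(192,274))])[:,0]; print(c.round(1),c.mean(0))
E
```

```text
[[664.1 266.7   8. ]
 [661.6 106.5   8. ]
 [533.4 110.9   8. ]
 [535.6 268.1   8. ]]
sides [np.float64(128.5), np.float64(160.2), np.float64(128.3), np.float64(157.2)] ctr [598.7 188.    8. ]
yaw -0.014643785395110704 -0.02270616110563315
window [598.65028481 239.15389968   8.        ]
bore rt edge [597.54164236 167.04790346   8.        ]
house [500.63983026 -84.78828197  50.        ] [ 499.43283898 -281.80416646   50.        ] [ 599.25265931 -185.59507372   50.        ] [ 401.07298441 -181.24416663   50.        ]
spindle tip [ 500.96544368 -183.78855915   88.        ] pin tip [ 510.90406357 -131.4208923    76.        ]
guard_grip 0.93 255.69554352353185 163.35651811745106 2401 227 283 136 187
guard_grip 0.69 230.5797500529549 248.661936030502 4721 182 279 202 298
guard_grip 0.66 248.6447666515632 94.26415949252379 2207 216 282 63 128
seat 0.87 385.99038912330053 195.62189404594469 4266 349 423 160 231
seat 0.76 427.5308628069385 310.21040774949313 8878 375 480 257 364
side spindle [ 493.98859558 -185.61312621   88.        ] pin [ 506.61566976 -134.94321178   76.        ]
bar ends top [540.05202296 192.92002039  84.        ] [653.26925326 187.65489426  84.        ] bore [595.20610342 188.63455217   8.        ] win [597.0421583  239.81319967   8.        ]
[[529.2 263.1   8. ]
 [663.6 269.8   8. ]
 [655.2 105.3   8. ]
 [528.7 107.8   8. ]] [594.17769058 186.50138109   8.        ]
```

Three things could be the guard in the top view: the purple one (249,94), the large blue one (231,249) and the small blue one (256,163). I choose the small blue one because it is not purple and is the smaller of the two blues. Its plate measures 128 x 159 mm, which matches. There are two heads, at (386,195) and (428,310). I choose (386,195) because it is the smaller, about 197 mm across. The crops confirm both choices.

```bash
cat >> h.py <<'E'
from scipy.spatial.transform import Rotation as Ro
def ori(p,flip=False):
    c,s=np.cos(p),np.sin(p); M=np.array([[0,-s,c],[0,c,s],[-1,0,0]])
    if flip: M=M@np.diag([1,-1,-1])
    return Ro.from_matrix(M).as_rotvec()
E
python3 - <<'E'
from h import *
G=(597,187.8); S=(498.5,-184)
for f in(0,1):
  for p,a in((G,-.02),(S,-.21)):
    q=ctrl.inverse_kinematics([*p,240],ori(a,f)); print(f,None if q is None else np.round(q,2))
f=min((0,1),key=lambda f:(lambda q:9 if q is None else abs(q[6]))(ctrl.inverse_kinematics([*G,240],ori(-.02,f))))
print("flip",f)
ctrl.reach([*G,240],ori(-.02,f))
print(ctrl.read_tcp_pos(),ctrl.read_time_s())
for n in("side","top"): cv2.imwrite(f"pics/{n}1.png",ctrl.snapshot(n)["image"])
E
```

```text
0 [-0.6   0.47  0.26  1.75 -0.14  0.94  1.27]
0 [-0.41  0.41  0.83  2.   -0.39  0.89  1.99]
1 [-0.91  0.55  0.71  1.78 -0.43  0.98 -1.62]
1 [-0.51  0.47  0.97  2.01 -0.49  0.92 -1.05]
flip 0
[596.71248085 189.26090879 240.03363086] 3.0083
```

View pics/side1.png

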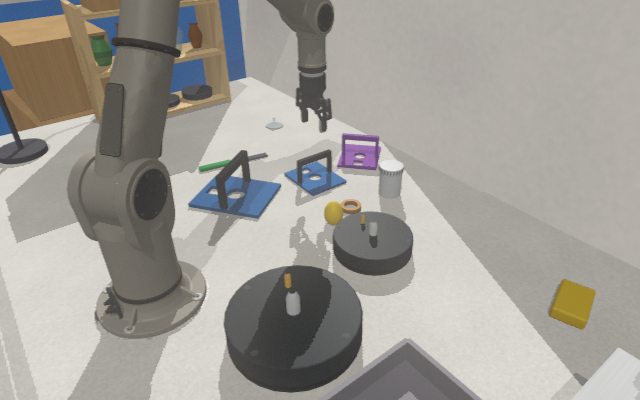

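The side view shows the gripper (315,115) above the small guard's bar (315,158), with the fingers either side of it. I'm going down to grasp.

```bash
python3 - <<'E'
from h import *
G=(597,187.8)
print("hit",ctrl.move_linear([*G,129],max_speed=100,force_limit=15))
print(ctrl.read_tcp_pos(),ctrl.read_contact_force())
ctrl.gripper_to(0.0,f_grip=70)
w=ctrl.read_gripper_width();print("w",w,w*85,ctrl.read_contact_force())
if w>.1:
    ctrl.move_linear([*G,150],max_speed=60)
    ctrl.move_linear([*G,270],max_speed=120)
print(ctrl.read_gripper_width(),ctrl.read_contact_force(),ctrl.read_wrist_torque(),ctrl.read_tcp_pos(),ctrl.read_time_s())
for n in("side","top"): cv2.imwrite(f"pics/{n}2.png",ctrl.snapshot(n)["image"])
E
```

```text
hit False
[597.48096416 187.92862837 129.73430776] [-0.67304707 -0.76726888  0.33732561]
w 0.16716763918935792 14.209249331095423 [-0.13405035  1.66870761  4.13667016]
0.17110649172541378 [-0.06066184  0.50575556 -4.04137146] [-0.02884415  0.03293274 -0.01034481] [596.47309584 187.69047616 269.02001331] 6.6583
```

View pics/side2.png

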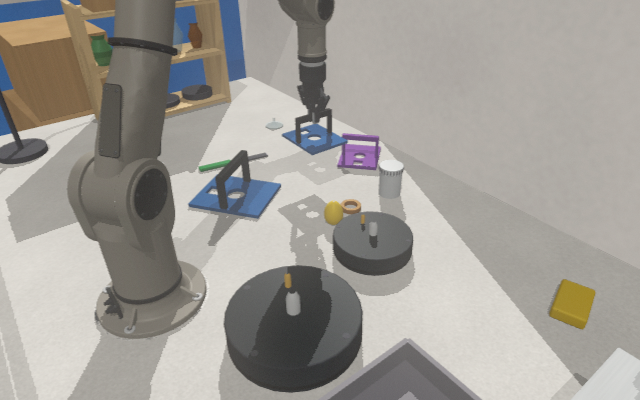

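The side view shows the guard (314,138) level in the jaws. Next I carry it over the small head at the same height.

```bash
python3 - <<'E'
from h import *
S=(498.5,-184)
ctrl.move_linear([*S,275],ori(-.21),max_speed=140)
print(ctrl.read_gripper_width(),ctrl.read_contact_force(),ctrl.read_tcp_pos(),ctrl.read_time_s())
ctrl.move_linear([*S,232],max_speed=80)
for n in("side","top"):
    s=ctrl.snapshot(n); cv2.imwrite(f"pics/{n}3.png",s["image"])
    if n=="side":
        cv2.imwrite("pics/side3c.png",cv2.resize(s["image"][120:280,290:450],None,fx=3.7,fy=3.7,interpolation=cv2.INTER_CUBIC))
        p=ctrl.read_tcp_pos(); print(p)
        for r in ctrl.landmark_of("side","guard_grip"): print(r["confidence"],W(s,r["location"]))
E
```

```text
0.1694884240349103 [ 0.36684339 -0.17734556 -3.47853602] [ 498.66844589 -183.56413954  274.9692304 ] 9.6583
[ 498.82948231 -184.20262686  232.39826808]
0.69 [351.11376666 258.73018498 106.08146096]
0.68 [ 492.46270119 -182.65466331  175.57890266]
0.56 [797.89221044 210.45945621  73.79185088]
```

View pics/side3c.png

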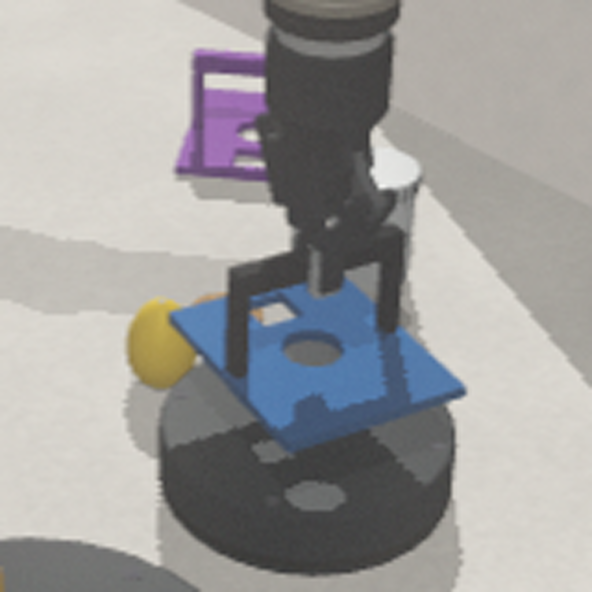

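View pics/top3.png

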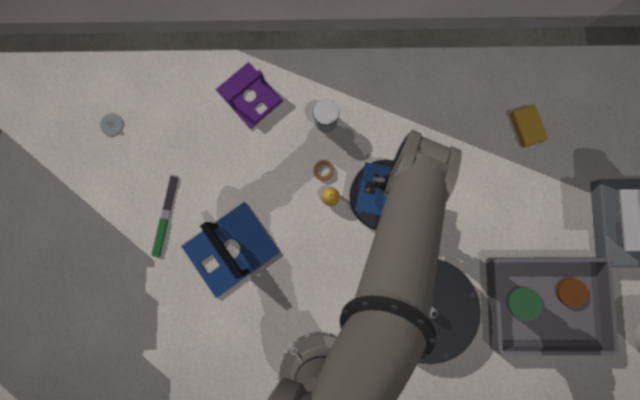

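```bash
python3 - <<'E'
from h import *
t=ctrl.snapshot("side")
f=lambda x,y:((x+.5)/3.7-.5+290,(y+.5)/3.7-.5+120)
z=232.4-54.5-67
print(onz(t,*f(312,349),z),onz(t,*f(277,313),z))
S=lambda x,y:((x-400+.5)/5-.5+330,(y+.5)/5-.5+205)
print("spindle shoulder row, axis at z=80",onz(t,*S(616,95),82),"base",onz(t,*S(616,150),50),"pin base",onz(t,*S(564,95),50))
c=np.array([onz(t,*f(x,y),z) for x,y in((169,317),(345,280),(466,390),(293,450))]); print(c,c.mean(0))
E
```

```text
[ 496.89761218 -185.05932489  110.9       ] [ 507.36290009 -139.44744615  110.9       ]
spindle shoulder row, axis at z=80 [ 495.85693483 -183.99622889   82.        ] base [ 495.35922095 -186.64712012   50.        ] pin base [ 506.00106377 -136.15482657   50.        ]
[[ 447.80529556  -97.64392738  110.9       ]
 [ 571.41884233 -138.44940902  110.9       ]
 [ 541.60343722 -278.61671399  110.9       ]
 [ 415.94977638 -255.26378363  110.9       ]] [ 494.19433787 -192.4934585   110.9       ]
```

```bash
python3 - <<'E'
from h import *
t=ctrl.snapshot("side")
f=lambda x,y:((x+.5)/3.7-.5+290,(y+.5)/3.7-.5+120)
px=np.array([f(*p) for p in((169,317),(345,280),(466,390),(293,444),(312,349),(277,313))])
ob=np.array([(-65,80,-67),(65,80,-67),(65,-80,-67),(-65,-80,-67),(0,0,-67),(0,52,-67)],float)
Km=np.array([[K(t),0,t["cx"]],[0,K(t),t["cy"]],[0,0,1]])
ok,r,tv=cv2.solvePnP(ob,px,Km,None)
q=cv2.projectPoints(ob,r,tv,Km,None)[0][:,0]; print((q-px).round(1))
R=np.array(t["R"]).T@cv2.Rodrigues(r)[0]; print(R.round(3),np.array(t["R"]).T@(tv[:,0]-t["t"]))
E
```

```text
[[ 0.9 -0.1]
 [-1.6 -1. ]
 [ 0.9  0.2]
 [-1.2 -0.7]
 [ 1.   0.9]
 [ 0.   0.6]]
[[ 0.973  0.228  0.036]
 [-0.229  0.973  0.034]
 [-0.027 -0.042  0.999]] [ 501.21602201 -184.4291633   175.10764744]
```

The tilt is within measurement noise, about 0.04 rad. Bore and window line up with the spindle and pin to within about 2 mm and 0.02 rad. I'm lowering with a force guard.

```bash
python3 - <<'E'
from h import *
S=(497.5,-184.2)
h=ctrl.move_linear([*S,186],max_speed=40,force_limit=10); print(h,ctrl.read_tcp_pos(),ctrl.read_contact_force())
if not h:
    h=ctrl.move_linear([*S,177],max_speed=12,force_limit=8); print(h,ctrl.read_tcp_pos(),ctrl.read_contact_force(),ctrl.read_wrist_torque())
print(ctrl.read_time_s())
s=ctrl.snapshot("side");cv2.imwrite("pics/side4c.png",cv2.resize(s["image"][120:280,290:450],None,fx=3.7,fy=3.7,interpolation=cv2.INTER_CUBIC))
E
```

```text
False [ 497.69245155 -184.26627188  186.2812784 ] [-0.03452685  0.32522346 -2.37722739]
True [ 497.47039057 -184.18150371  179.35548331] [-0.27604475  0.119794    4.33360595] [0.08356838 0.07014315 0.03660221]
12.4667
```

View pics/side4c.png

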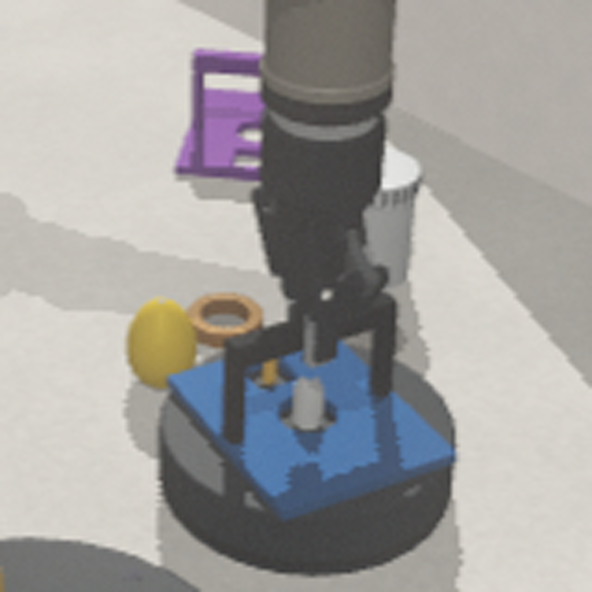

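Contact came at TCP z 179.4, against about 179.7 expected when seated. The spindle (307,400) and pin (270,370) both stand in their openings in the crop. Releasing now.

```bash
python3 - <<'E'
from h import *
S=(497.5,-184.2)
ctrl.gripper_to(1.0); ctrl.hold(0.3)
ctrl.move_linear([*S,290],max_speed=80)
# swing aside for a clear top view
try: ctrl.reach([560,150,330],ori(-.1))
except ctrl.MotionError as e: print(e)
print(ctrl.read_tcp_pos(),ctrl.read_contact_force(),ctrl.read_gripper_width(),ctrl.read_time_s())
o=np.zeros((400,800,3),np.uint8)
for i,n in enumerate(("side","top")):
    s=ctrl.snapshot(n); x,y=(325,195) if n=="side" else (340,150)
    cv2.imwrite(f"pics/{n}5.png",s["image"])
    o[:,400*i:400*i+400]=cv2.resize(s["image"][y:y+90,x:x+90],(400,400),interpolation=cv2.INTER_CUBIC)
    for l in("guard_grip","egg_center","canister_center"):
      for r in ctrl.landmark_of(n,l): print(n,l,round(r["confidence"],2),W(s,r["location"]).round())
cv2.imwrite("pics/end.png",o)
E
```

```text
[560.18529266 147.845411   329.82964682] [-0.16575175 -0.92993989  0.47485357] 1.0009137394943295 16.3333
side guard_grip 0.81 [ 496. -184.  123.]
side guard_grip 0.6 [800. 212.  76.]
side egg_center 0.72 [493. -28.  30.]
side canister_center 0.69 [720. -18.  49.]
top guard_grip 0.67 [501. -30.  35.]
top guard_grip 0.58 [805. 211.  75.]
top egg_center 0.79 [495. -30.  36.]
top canister_center 0.7 [724. -21.  46.]
```

View pics/end.png

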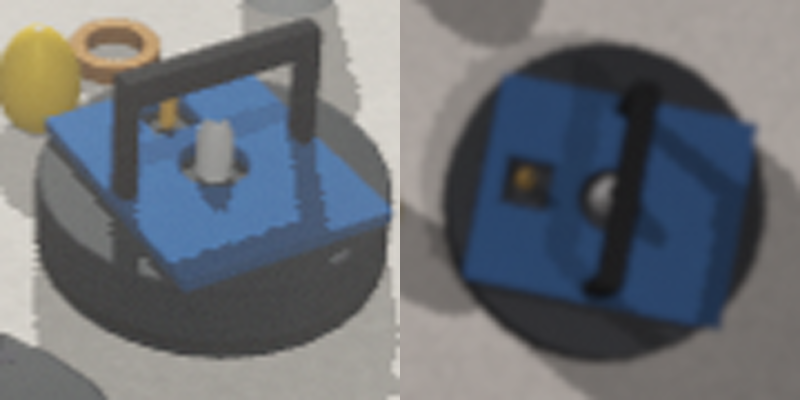

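The crops show the plate flat on the housing, with the spindle in the bore, the pin in the window and the gripper well clear. The egg and canister have not moved. Handing in.

```bash
python3 -c "
from cell import ctrl
print(ctrl.hand_in(),ctrl.read_time_s())"
```

```text
the job is handed in; nothing more can be done
the job is handed in; nothing more can be done
```

The small blue guard is seated on the smaller lap head and the job is handed in. I picked it up by its bar, carried it level at about 215 mm grip height, lowered it over the spindle and pin under a force limit, let go and backed the arm away.

**Last checks**
- **Seating:** contact came at TCP height 179.4 mm, against about 179.7 mm expected. In the side and top pictures the plate lies flat, with the spindle in the bore and the pin in the window.
- **Position:** the network put the grip point at (496, -184, 123) mm in the side view. I had placed the seat at about (498, -184, 50) mm.
- **Bystanders:** egg and canister were both found within about 4 mm of where they started, which is the networks' accuracy.
- **Time:** about 17 s by the robot's clock.

**What disagreed**
- **Before lowering:** the pose fit from the side picture showed about 0.04 rad of tilt and a few millimetres of offset. That fit was rough, so I treated it as measurement noise, and the seating contact and pictures afterwards fit that.
- **At the end:** the network on the top camera did not find the seated guard. It reported the egg as one, with middling confidence (0.67), so I relied on the picture there.

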